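# Set out the staining station

### The job

Set out the bench for staining: stand the blue dish in the middle of the round white filter paper and put its lid squarely on it, stand the green-capped jar in the middle of the aluminium cooling block and the red-capped jar on the black stand midway between its two posts, and stand the white mortar on the bench centrally in front of the block's yellow-striped side, one to two finger-widths from the block and not touching it. Keep everything upright and leave the roll of tape where it is.

Things in the scene. Friction and masses are not known exactly. Their poses are not given: they have to be found in the camera images.
- dish: low round blue ceramic dish, open at the top, upright straight wall, 58 mm outside diameter, 24 mm high, wall 3 mm, about 90 g; origin at the centre of its underside, z up. Grip it across its outside
- lid: the dish's lid: flat blue disc 62 mm in diameter and 5 mm thick with an upright black cylindrical knob in its middle, 18 mm in diameter and 22 mm high (top of knob 27 mm above the underside); about 50 g; flat below, it just lies on the dish's rim. It starts lying on the bench, knob up. Origin at the centre of its underside, z up
- jar_green: small closed amber jar with a paper band and a green screw cap: body 38 mm in diameter and 42 mm high, cap 40 mm in diameter and 16 mm high above it, 58 mm in all, about 90 g; standing; origin at the centre of its underside, z up
- jar_red: the same amber jar with a red cap: body 38 mm in diameter and 42 mm high, cap 40 mm in diameter and 16 mm high, 58 mm in all, about 90 g; standing; origin at the centre of its underside, z up
- mortar: white porcelain mortar (deep thick-walled bowl, no pestle), 60 mm in outside diameter with an upright outer wall from 14 mm up to its rim at 42 mm, foot 44 mm in diameter, wall 5 mm, about 160 g; origin at the centre of its underside, z up. Grip it across its outside near the rim
- paper: round white filter paper pad, 90 mm in diameter, fixed in the middle of a greenish square glass plate 100 x 100 x 4 mm; the paper's top is 6 mm above the bench. Fixed; origin at the centre of the plate's underside, z up
- block: square aluminium cooling block 80 x 80 mm, flat top 30 mm above the bench, with a yellow stripe on one upright side and along that edge of its top. Fixed; origin at the centre of its underside, z up; its -x axis points out of the yellow-striped side (which faces roughly towards the robot), that face being 40 mm (42.5 mm with the stripe) from the centre
- stand: flat black base plate 60 mm (along its x) x 150 mm (along its y) x 5 mm with a steel post, 12 mm in diameter with a 16 mm black ball on top, top 68 mm above the bench, at each end, at y = +65 and -65 mm. Fixed; origin at the centre of the plate's underside, z up; the plate's top is 5 mm above the bench
- tape: roll of beige tape lying flat: ring 62 mm outside diameter, 50 mm inside, 14 mm high, loose; not part of the job, leave it. Origin at the centre of its underside
Things that resemble listed ones, but are neither listed nor needed, are in the scene too. Leave any pink look-alike of the dish alone. Leave any turquoise look-alike of the jar_red alone.

How it is judged:
At the end, for the whole second after the job is handed in: Upright, at rest, released: dish within 12 mm of paper's centre; lid on it within 8 mm; green jar on block within 12 mm of centre; red jar on stand within 12 mm of midway; mortar on bench on striped side, centre 73-115 mm from block's centre, within 15 mm of its midline, not touching (horizontal distance between dish and paper below 0.012 m and z of dish in the frame of paper between 0.003 and 0.009 m and horizontal distance between lid and dish below 0.008 m and z of lid in the frame of dish between 0.021 and 0.027 m and horizontal distance between jar_green and block below 0.012 m and z of jar_green in the frame of block between 0.027 and 0.033 m and y of jar_red in the frame of stand between -0.012 and 0.012 m and x of jar_red in the frame of stand between -0.012 and 0.012 m and z of jar_red in the frame of stand between 0.002 and 0.008 m and x of mortar in the frame of block between -0.115 and -0.073 m and y of mortar in the frame of block between -0.015 and 0.015 m and height (world z) of mortar between -0.003 and 0.003 m and angle between each of dish, lid, jar_green, jar_red, mortar's own z axis and vertical below 0.12 rad and linear speed of each of dish, lid, jar_green, jar_red, mortar below 0.02 m/s and angular speed of each of dish, lid, jar_green, jar_red, mortar below 0.2 rad/s and contact force between mortar and block below 0.05 N).
It fails at once if the roll of tape is moved by more than 20 mm or tipped (distance of tape from where it was at the start of the episode above 0.02 m or angle between tape's own z axis and vertical above 0.4 rad).
It fails at once if a jar, the dish, the lid or the mortar is tipped over (angle between any of dish, lid, jar_green, jar_red, mortar's own z axis and vertical above 0.6 rad).
It also fails if it takes over 128 s, if anything falls off the work surface, if the arm or the gripper's body presses on something with over 40 N, if the wrist force passes 120 N, or if a joint passes its speed limit or range.

### The arm

A 6-joint arm with a two-finger parallel gripper is mounted at the origin on the work surface. World frame = base frame: x ahead of the robot, y to its left, z up, the work surface at z = 0. Lengths are in m, angles in rad, forces in N, time in s.
With the tool pointing down it reaches from about 0.35 to 0.85 m from the base axis. Payload 8.1 kg.
Tool frame: the origin (TCP) lies on the centre line of the jaws, within the pads' length; the fingertips stand 17 mm ahead of it and the grasp point (between the pads) lies 2 mm behind it; z points along the fingers, y is the line along which they close (so a half turn about z gives the same grasp; the last joint's range is limited). The gripper opens to 93 mm and grips with 3 to 60 N. Pads are 15 mm wide; open, the fingers measure 128 mm over their backs; the gripper's body (75 mm by 188 mm) begins 65 mm behind the grasp point.
Start: joints at [1.128, 0.13, 1.488, -0, 1.523, -0.085], TCP at [0.21, 0.562, 0.236] pointing down, gripper open.
Joint ranges: [-2.96, 2.96], [-0.89, 2.26], [0.02, 2.5], [-1.34, 4.48], [0, 2.73], [-2.66, 2.66]. Speed limits (rad/s): [2.39, 2.39, 2.79, 3.14, 3.14, 3.14].

### API

Orientations are given as a rotation vector (axis times angle).
In Python, from plant import status, eyes, robot gives the robot as it stands. The module is installed in compiled form; this text tells all that it offers.
- The arm moves only by the tool servo_tool, never from a script. Its argument "plan" is text: rows parted by semicolons, each of 4 numbers parted by spaces: the shift along the tool's x, y, z in m, then the turn about the tool's z in degrees. A call has 1 to 12 rows; each row is the pose to reach, as a shift and turn from the pose commanded when the call began, along the tool's axes at that moment; what a row does not reach only later rows make up. A row lasts 1/12 s, in which the tool goes at most 41.7 mm and 7.16 degrees, less where a joint would pass 70% of its speed; a pose out of reach is approached as far as the arm can. A call with a gripper value outside its range is refused whole. "grip" is the closure, from -1 (fully open) to 1 (shut), set as the call begins (left out, the last holds). The fingers move at their own pace and stop on an object; "grip_force" is the grip in N (left out, the last holds). Time passes only in rows, so rows that repeat a pose let the fingers close. It gives the time, the measured TCP pose, the force, the opening and the grip force at its end, in the units of the state.
- status.read_state(): the state, without advancing time (a new reading comes with each control period).
- eyes.read_camera(name): name is "side" or "top"; returns a dict with "image" (420x560x3 uint8, blue, green, red), "fovy" (degrees; the focal length in pixels is half the picture's height over the tangent of half this angle, whatever the lens; pixels are square), "cx", "cy" (the principal point, pixels), "world_from_camera" (4x4, takes a point from camera to world coordinates). Camera axes: x right, y down, z forward; pixel columns grow to the right and rows downward; lengths in m; the calibration is good to about 2 mm. A picture is of the moment at which its call begins. There is no depth.
- robot.close_job(): hands the job in; it is judged then, once.
The state is a dict: "t": time; "q": joint angles; "dq": joint speeds; "joint_torque": joint torques, N m; "tool_pos": TCP position; "orientation": TCP orientation; "force": force on the tool from outside, world axes, zero at the start; "wrist_torque": the same for the moment, N m; "opening": finger opening in m; "gripper_force": force on a finger pad.
Only numpy, scipy, OpenCV 4.12 (cv2) and the standard library are available. Lean on these libraries where they do the work, as an engineer would, in place of code of your own. Each camera call takes 0.05 s, during which the arm holds its last target. There are 200 camera calls.

## Working session

There is one attempt and no reset: what is moved stays moved. The work goes in short steps, Python scripts to look and compute and a tool call to move; the robot and the scene stay as the last step left them, time stands still between calls to the robot, and variables do not carry over. Pictures are saved under pics/ and viewed, at most 14 in all, crops included, and the job is handed in when it is done.

Besides the shell and the picture viewer there is one more tool, called by a JSON object that holds its "fn" and its "kwargs", one argument or row to a line. servo_tool: Moves the arm, as the interface text tells. Its arguments: {"type":"object","properties":{"plan":{"type":"string"},"grip":{"type":"number"},"grip_force":{"type":"number"}},"required":["plan"]}

```bash
mkdir -p pics; cat > h.py <<'E'
import numpy as np,cv2
from plant import status,eyes,robot
from scipy.spatial.transform import Rotation as R
def cam(n,f=None):
    c=eyes.read_camera(n)
    if f: cv2.imwrite('pics/'+f,c['image'])
    return c
def ray(c,u,v,z):
    f=c['image'].shape[0]/2/np.tan(np.radians(c['fovy'])/2)
    T=np.array(c['world_from_camera']);d=T[:3,:3]@np.array([(u-c['cx'])/f,(v-c['cy'])/f,1]);o=T[:3,3]
    return o+d*(z-o[2])/d[2]
def proj(c,p):
    f=c['image'].shape[0]/2/np.tan(np.radians(c['fovy'])/2)
    T=np.linalg.inv(np.array(c['world_from_camera']));q=T[:3,:3]@np.array(p)+T[:3,3]
    return q[0]/q[2]*f+c['cx'],q[1]/q[2]*f+c['cy']
def rel(p,yaw=None):
    "shift in tool axes from present pose to world p"
    s=status.read_state();r=R.from_rotvec(s['orientation'])
    return r.inv().apply(np.array(p)-np.array(s['tool_pos']))
E
python3 - <<'E'
from h import *
for n in('top','side'):
    c=cam(n,n+'0.png');print(n,c['fovy'],c['cx'],c['cy'],np.round(c['world_from_camera'],3).tolist())
s=status.read_state();print({k:np.round(v,3).tolist() for k,v in s.items()});print(np.round(R.from_rotvec(s['orientation']).as_matrix(),3))
E
```

```text
top 57.92925833433528 271.83350472087125 207.51387291241855 [[0.064, -0.975, 0.212, 0.335], [-0.998, -0.062, 0.017, -0.006], [-0.003, -0.212, -0.977, 1.121], [0.0, 0.0, 0.0, 1.0]]
side 51.98944499333928 286.3793734966431 217.31868142301613 [[0.718, -0.547, 0.431, 0.137], [-0.696, -0.552, 0.458, -0.458], [-0.012, -0.629, -0.777, 0.804], [0.0, 0.0, 0.0, 1.0]]
{'t': 0.1, 'q': [1.128, 0.131, 1.489, 0.0, 1.523, -0.085], 'dq': [-0.0, -0.002, -0.002, 0.0, 0.001, -0.001], 'joint_torque': [0.001, -56.135, -49.309, 0.077, 0.029, -0.0], 'tool_pos': [0.21, 0.562, 0.235], 'orientation': [-0.559, -3.091, 0.003], 'force': [0.272, 0.114, 0.085], 'wrist_torque': [-0.035, 0.015, -0.009], 'gripper_force': 0.0, 'opening': 0.093}
[[-0.937  0.35  -0.001]
 [ 0.35   0.937 -0.002]
 [ 0.    -0.002 -1.   ]]
```

View pics/top0.png

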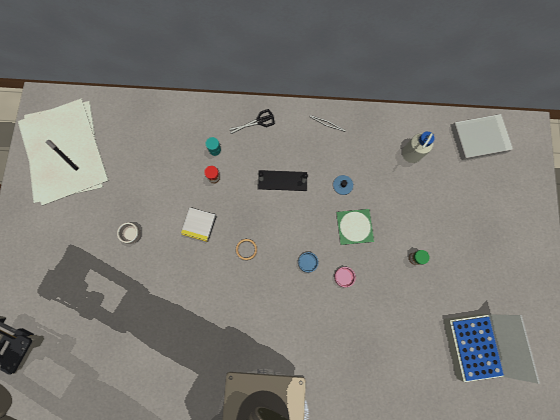

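View pics/side0.png

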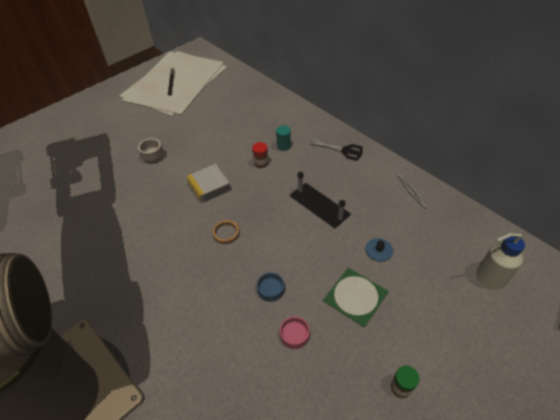

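```bash
python3 - <<'E'
from h import *
def crop(n,x,y,w,h,k,f):
    im=cv2.imread(f'pics/{n}0.png');cv2.imwrite('pics/'+f,cv2.resize(im[y:y+h,x:x+w],None,fx=k,fy=k,interpolation=cv2.INTER_CUBIC))
crop('top',110,130,160,120,5,'tL.png');crop('top',235,160,200,140,4,'tR.png')
E
```

```text
(no output)
```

View pics/tL.png

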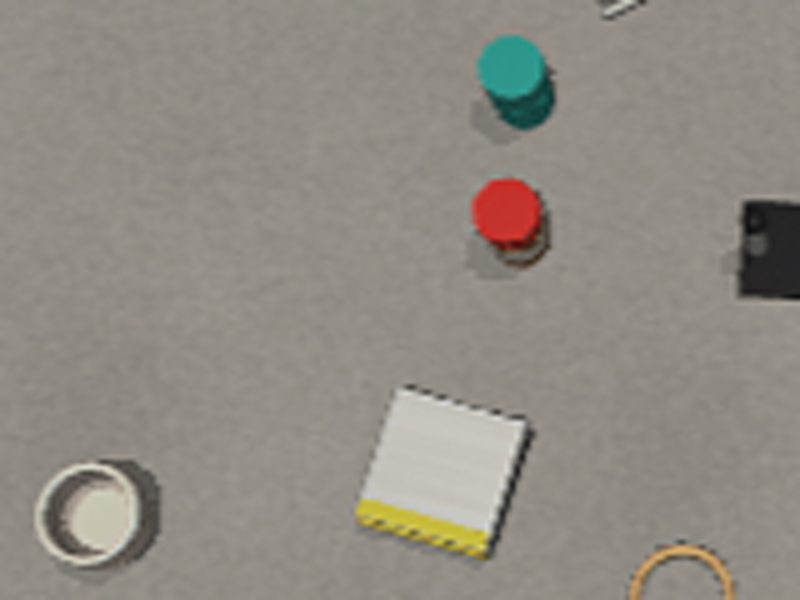

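View pics/tR.png

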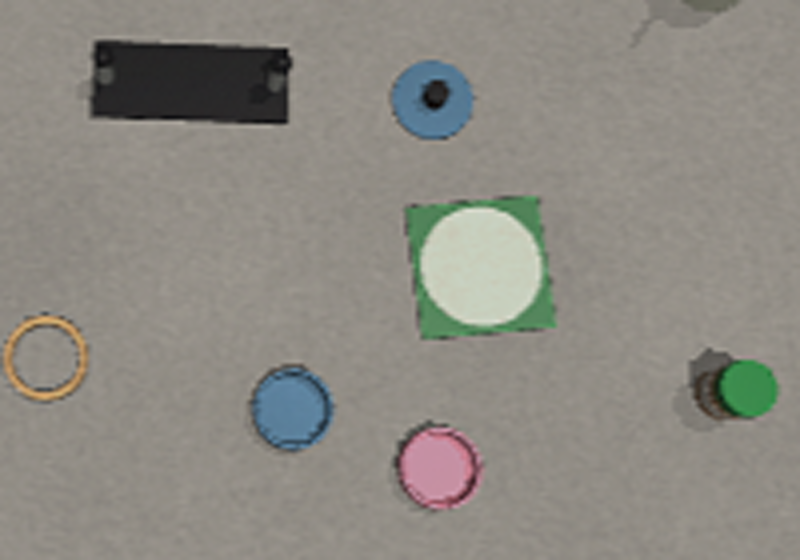

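```bash
python3 - <<'E'
from h import *
c=cam('top');d=cam('side')
im=cv2.imread('pics/top0.png')
def P(k,x0,y0,U,V,z):return ray(c,(U+.5)/k-.5+x0,(V+.5)/k-.5+y0,z)
L=lambda U,V,z:P(5,110,130,U,V,z)
Q=lambda U,V,z:P(4,235,160,U,V,z)
o=dict(green=Q(748,388,.058),red=L(507,211,.058),turq=L(512,67,.058),mortar=L(89,515,.042),dish=Q(291,409,.024),lid=Q(432,99,.005),knob=Q(435,94,.027),paper=Q(481,266,.006),tape=Q(46,358,.014),pink=Q(438,467,.024))
for n,p in o.items(): print(n,np.round(p,4),'r',round(np.hypot(p[0],p[1]),3),'side px',np.round(proj(d,p),1))
for n,q in dict(stand=[Q(94,41,.005),Q(289,48,.005),Q(288,124,.005),Q(91,117,.005)],plate=[Q(405,206,.004),Q(540,197,.004),Q(556,326,.004),Q(422,339,.004)],block=[L(403,387,.03),L(528,421,.03),L(489,557,.03),L(357,520,.03)]).items():
    q=np.array(q);m=q.mean(0);print(n,np.round(m,4),'sides',[round(np.linalg.norm(q[i]-q[i-1]),4) for i in range(4)],'side',np.round(proj(d,m),1),np.round(q[:,:2],4).tolist())
    print(' yaw of side01',np.degrees(np.arctan2(*(q[1]-q[0])[1::-1])), np.degrees(np.arctan2(*(q[2]-q[3])[1::-1])))
E
```

```text
green [ 0.4516 -0.4125  0.058 ] r 0.612 side px [405.3 376.5]
red [0.6603 0.1974 0.058 ] r 0.689 side px [258.5 147.6]
turq [0.7497 0.2032 0.058 ] r 0.777 side px [282.1 130.5]
mortar [0.4684 0.4223 0.042 ] r 0.631 side px [148.  146.1]
dish [ 0.4194 -0.0986  0.024 ] r 0.431 side px [268.1 283.7]
lid [ 0.662 -0.197  0.005] r 0.691 side px [377.6 249.1]
knob [ 0.6596 -0.1954  0.027 ] r 0.688 side px [377.9 243.6]
paper [ 0.5352 -0.2364  0.006 ] r 0.585 side px [354.5 295.3]
tape [0.4456 0.0804 0.014 ] r 0.453 side px [224.1 230.6]
pink [ 0.3852 -0.2047  0.024 ] r 0.436 side px [292.3 329. ]
stand [ 0.6636 -0.0126  0.005 ] sides [np.float64(0.0605), np.float64(0.1499), np.float64(0.0603), np.float64(0.1498)] side [318.1 204.4] [[0.6919, 0.0634], [0.6957, -0.0865], [0.6354, -0.0884], [0.6314, 0.0613]]
 yaw of side01 -88.53018389882955 -88.47442644842285
plate [ 0.5353 -0.2366  0.004 ] sides [np.float64(0.1005), np.float64(0.1019), np.float64(0.0976), np.float64(0.0997)] side [354.5 295.8] [[0.5776, -0.179], [0.591, -0.2801], [0.4942, -0.2928], [0.4783, -0.1944]]
 yaw of side01 -82.47076852998325 -80.80466013226754
block [0.509  0.2238 0.03  ] sides [np.float64(0.0823), np.float64(0.0771), np.float64(0.0826), np.float64(0.0804)] side [206.9 180. ] [[0.5572, 0.2533], [0.5415, 0.1778], [0.4603, 0.1926], [0.4769, 0.2713]]
 yaw of side01 -101.71895937167633 -101.90090542849805
```

```bash
python3 - <<'E'
import cv2
im=cv2.imread('pics/side0.png');cv2.imwrite('pics/sC.png',cv2.resize(im[120:320,130:400],None,fx=2.9,fy=2.9,interpolation=cv2.INTER_CUBIC))
E
```

```text
(no output)
```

View pics/sC.png

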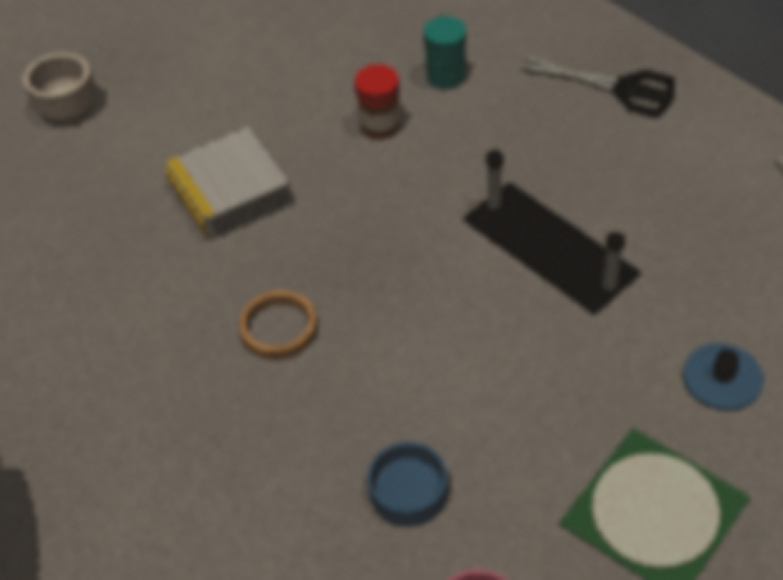

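Every object is identified. The red cap is at (211,172) and the turquoise look-alike at (212,143). The blue dish is at (307,262), with the pink look-alike at (344,276). The lid with the black knob is at (343,184), and the green cap is at (421,257). The measured sizes match the given ones, and the side view agrees to about 2 px. I'll start with the mortar.

```bash
cat >> h.py <<'E'
def go(x,y,z,psi=None,base=None):
    "print shift+turn to world x,y,z with jaw angle psi(deg)"
    s=status.read_state();M=R.from_rotvec(s['orientation']).as_matrix()
    cur=np.degrees(np.arctan2(M[1,1],M[0,1]));t=0 if psi is None else (cur-psi+90)%180-90
    print(np.round(M.T@(np.array([x,y,z])-s['tool_pos']),4),'turn',round(t,1),'psi',round(cur,1),'q6',round(s['q'][5],2),'t',s['t'])
E
python3 -c "
from h import *
go(.4684,.4223,.12,69.5)"
```

```text
[-0.2909 -0.0399  0.115 ] turn 0.0 psi 69.5 q6 -0.09 t 0.2
```

{"fn": "servo_tool", "kwargs": {
  "plan": "-0.291 -0.041 0.116 0;-0.291 -0.041 0.116 0;-0.291 -0.041 0.116 0;-0.291 -0.041 0.116 0;-0.291 -0.041 0.116 0;-0.291 -0.041 0.116 0;-0.291 -0.041 0.116 0;-0.291 -0.041 0.116 0;-0.291 -0.041 0.116 0;-0.291 -0.041 0.116 0;-0.291 -0.041 0.116 0;-0.291 -0.041 0.116 0",
  "grip": -1
}}

```text
t: 1.2
tool_pos: [0.4676, 0.4228, 0.1204]
orientation: [0.557, 3.091, 0.001]
force: [-0.3, 0.5, -0.1]
opening: 0.0931
gripper_force: 0.0
```

{"fn": "servo_tool", "kwargs": {
  "plan": "0 -0.001 0.03 0;0 -0.001 0.055 0;0 -0.001 0.075 0;0 -0.001 0.082 0;0 -0.001 0.082 0;0 -0.001 0.082 0"
}}

```text
t: 1.7
tool_pos: [0.4677, 0.4216, 0.0386]
orientation: [0.557, 3.091, 0.001]
force: [-0.3, 0.5, -0.1]
opening: 0.0933
gripper_force: 0.0
```

{"fn": "servo_tool", "kwargs": {
  "plan": "0 0 0 0;0 0 0 0;0 0 0 0;0 0 0 0;0 0 0 0;0 0 0 0;0 0 0 0;0 0 0 0;0 0 0 0;0 0 0 0",
  "grip": 1,
  "grip_force": 20
}}

```text
t: 2.53
tool_pos: [0.4686, 0.4213, 0.0385]
orientation: [0.559, 3.09, 0.002]
force: [0.3, 2.6, 5.0]
opening: 0.0602
gripper_force: 20.0
```

```bash
python3 -c "
from h import *
go(.418,.243,.12,78.2)"
```

```text
[-0.0152 -0.1846 -0.0818] turn -8.7 psi 69.5 q6 -0.56 t 2.5333
```

{"fn": "servo_tool", "kwargs": {
  "plan": "0 0 -0.02 0;0 0 -0.05 0;0 0 -0.082 0;-0.015 -0.185 -0.082 -8.7;-0.015 -0.185 -0.082 -8.7;-0.015 -0.185 -0.082 -8.7;-0.015 -0.185 -0.082 -8.7;-0.015 -0.185 -0.082 -8.7;-0.015 -0.185 -0.082 -8.7;-0.015 -0.185 -0.082 -8.7;-0.015 -0.185 -0.082 -8.7;-0.015 -0.185 -0.082 -8.7"
}}

```text
t: 3.53
tool_pos: [0.4174, 0.2429, 0.1195]
orientation: [-0.322, -3.125, -0.0]
force: [-0.2, 0.0, -1.6]
opening: 0.0609
gripper_force: 20.0
```

```bash
python3 -c "
from h import *
go(.418,.243,.039,78.2)
print(status.read_state()['opening'])"
```

```text
[-0.0006  0.0002  0.0805] turn 0.0 psi 78.2 q6 -0.94 t 3.5333
0.060892100574461566
```

{"fn": "servo_tool", "kwargs": {
  "plan": "0 0 0.03 0;0 0 0.055 0;0 0 0.072 0;0 0 0.08 0;0 0 0.081 0;0 0 0.081 0;0 0 0.081 0;0 0 0.081 0"
}}

```text
t: 4.2
tool_pos: [0.4178, 0.2428, 0.0394]
orientation: [0.322, 3.124, 0.001]
force: [-0.1, -0.2, -2.4]
opening: 0.0608
gripper_force: 20.0
```

{"fn": "servo_tool", "kwargs": {
  "plan": "0 0 0 0;0 0 0 0;0 0 0 0;0 0 0 0;0 0 0 0;0 0 -0.03 0;0 0 -0.07 0;0 0 -0.11 0;0 0 -0.15 0;0 0 -0.15 0;0 0 -0.15 0",
  "grip": -1
}}

```text
t: 5.12
tool_pos: [0.4193, 0.2432, 0.1922]
orientation: [0.322, 3.119, 0.005]
force: [0.4, -1.0, -0.3]
opening: 0.0929
gripper_force: 0.0
```

```bash
python3 -c "
from h import *
go(.6603,.1974,.13,1.5)
print(status.read_state()['opening'])"
```

```text
[-0.2449  0.0042  0.0636] turn 76.7 psi 78.2 q6 -0.95 t 5.1167
0.0929040022652074
```

{"fn": "servo_tool", "kwargs": {
  "plan": "-0.245 0.004 0.06 7;-0.245 0.004 0.06 14;-0.245 0.004 0.06 21;-0.245 0.004 0.06 28;-0.245 0.004 0.06 35;-0.245 0.004 0.06 42;-0.245 0.004 0.06 49;-0.245 0.004 0.06 56;-0.245 0.004 0.06 63;-0.245 0.004 0.06 70;-0.245 0.004 0.06 76.7;-0.245 0.004 0.06 76.7",
  "grip": -0.4
}}

```text
t: 6.12
tool_pos: [0.6567, 0.1957, 0.126]
orientation: [-2.197, -2.243, 0.005]
force: [-0.3, -0.1, 0.2]
opening: 0.0652
gripper_force: 0.0
```

```bash
python3 -c "
from h import *
go(.6603,.1974,.045,1.5)
print(status.read_state()['opening'])
cam('top','a.png')"; python3 -c "
import cv2
im=cv2.imread('pics/a.png');cv2.imwrite('pics/a2.png',cv2.resize(im[120:270,150:350],None,fx=4,fy=4,interpolation=2))"
```

```text
[0.0017 0.0039 0.081 ] turn -0.3 psi 1.2 q6 0.19 t 6.1167
0.06520370916856609
```

View pics/a2.png

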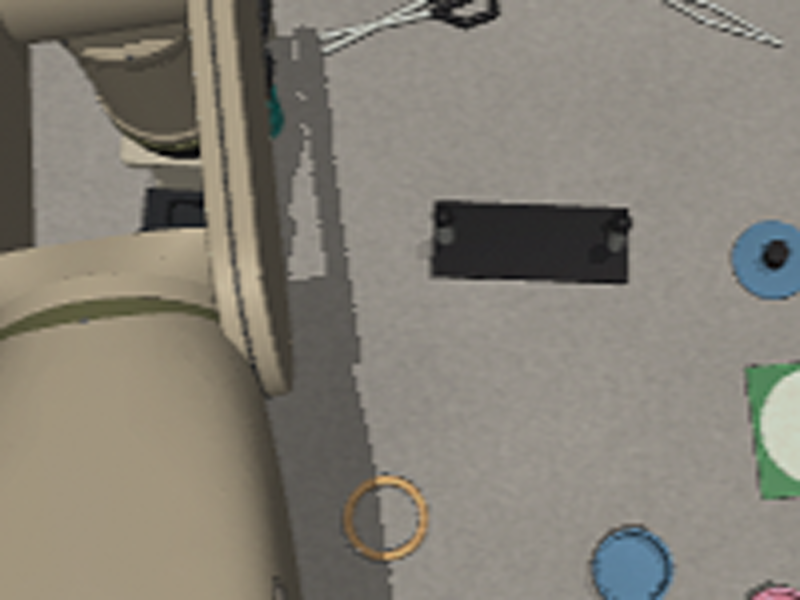

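The arm hides the jar here. The stand at (283,181) and the tape haven't moved, so I'll go down.

{"fn": "servo_tool", "kwargs": {
  "plan": "0.002 0.004 0.01 0;0.002 0.004 0.035 0;0.002 0.004 0.06 0;0.002 0.004 0.075 0;0.002 0.004 0.081 0;0.002 0.004 0.081 0;0.002 0.004 0.081 0"
}}

```text
t: 6.75
tool_pos: [0.662, 0.1982, 0.0478]
orientation: [-2.191, -2.251, 0.0]
force: [0.1, 0.3, 0.8]
opening: 0.0649
gripper_force: 0.0
```

{"fn": "servo_tool", "kwargs": {
  "plan": "0 0 0 0;0 0 0 0;0 0 0 0;0 0 0 0;0 0 0 0;0 0 0 0;0 0 0 0",
  "grip": 1,
  "grip_force": 20
}}

```text
t: 7.33
tool_pos: [0.6624, 0.1982, 0.0486]
orientation: [2.192, 2.25, 0.002]
force: [-0.3, 0.1, 5.6]
opening: 0.0396
gripper_force: 20.0
```

```bash
python3 -c "
from h import *
go(.6636,-.0126,.20,1.5)"
```

```text
[-0.2108 -0.0041 -0.1515] turn 0.0 psi 1.5 q6 0.19 t 7.3333
```

{"fn": "servo_tool", "kwargs": {
  "plan": "0 0 -0.03 0;0 0 -0.07 0;0 0 -0.11 0;-0.05 -0.001 -0.11 0;-0.09 -0.001 -0.11 0;-0.13 -0.001 -0.11 0;-0.17 -0.001 -0.11 0;-0.2 -0.001 -0.11 0;-0.211 -0.001 -0.11 0;-0.211 -0.001 -0.11 0;-0.211 -0.001 -0.11 0;-0.211 -0.001 -0.11 0"
}}

```text
t: 8.33
tool_pos: [0.6661, -0.0114, 0.1572]
orientation: [-2.191, -2.25, -0.0]
force: [-0.5, 0.3, -0.9]
opening: 0.0395
gripper_force: 20.0
```

```bash
python3 -c "
from h import *
go(.6636,-.0126,.0535,1.5)
print(status.read_state()['opening'])"
```

```text
[-0.0012 -0.0025  0.1037] turn 0.0 psi 1.5 q6 -0.12 t 8.3333
0.03954478130382509
```

{"fn": "servo_tool", "kwargs": {
  "plan": "-0.001 -0.0025 0.03 0;-0.001 -0.0025 0.06 0;-0.001 -0.0025 0.085 0;-0.001 -0.0025 0.098 0;-0.001 -0.0025 0.104 0;-0.001 -0.0025 0.104 0;-0.001 -0.0025 0.104 0;-0.001 -0.0025 0.104 0"
}}

```text
t: 9.0
tool_pos: [0.6647, -0.013, 0.0547]
orientation: [2.19, 2.251, 0.002]
force: [0.6, -1.5, -0.8]
opening: 0.0399
gripper_force: 20.0
```

{"fn": "servo_tool", "kwargs": {
  "plan": "0 0 0 0;0 0 0 0;0 0 0 0;0 0 0 0;0 0 -0.03 0;0 0 -0.07 0;0 0 -0.11 0;0 0 -0.15 0;0 0 -0.15 0;0 0 -0.15 0",
  "grip": -0.4
}}

```text
t: 9.83
tool_pos: [0.6663, -0.0142, 0.2085]
orientation: [2.188, 2.246, 0.008]
force: [-0.4, -0.7, 0.5]
opening: 0.0654
gripper_force: 0.0
```

```bash
python3 -c "
from h import *
go(.4516,-.4125,.13,-40)
s=status.read_state();print(s['q'],s['opening'])"
```

```text
[-0.3925 -0.2256  0.0771] turn 41.5 psi 1.5 q6 -0.12 t 9.8333
[-9.82298409e-02  3.13443015e-01  1.32747724e+00  3.27288034e-06
  1.49255263e+00 -1.24239635e-01] 0.06537352732827578
```

{"fn": "servo_tool", "kwargs": {
  "plan": "-0.04 -0.02 0 4;-0.075 -0.04 0.01 8;-0.11 -0.06 0.02 12;-0.145 -0.08 0.03 16;-0.18 -0.1 0.04 20;-0.215 -0.12 0.05 24;-0.25 -0.14 0.06 28;-0.285 -0.16 0.07 32;-0.32 -0.18 0.075 36;-0.355 -0.2 0.077 40;-0.392 -0.226 0.077 41.5;-0.392 -0.226 0.077 41.5"
}}

```text
t: 10.83
tool_pos: [0.4432, -0.4163, 0.1246]
orientation: [-2.85, -1.317, 0.005]
force: [1.4, 0.1, -0.1]
opening: 0.0652
gripper_force: 0.0
```

```bash
python3 -c "
from h import *
cam('top','b.png')
go(.4516,-.4125,.046,-40)
im=cv2.imread('pics/b.png');cv2.imwrite('pics/b2.png',cv2.resize(im[140:290,160:360],None,fx=4,fy=4,interpolation=2))"
```

```text
[0.006  0.0042 0.0787] turn -0.3 psi -40.3 q6 -0.13 t 10.8833
```

View pics/b2.png

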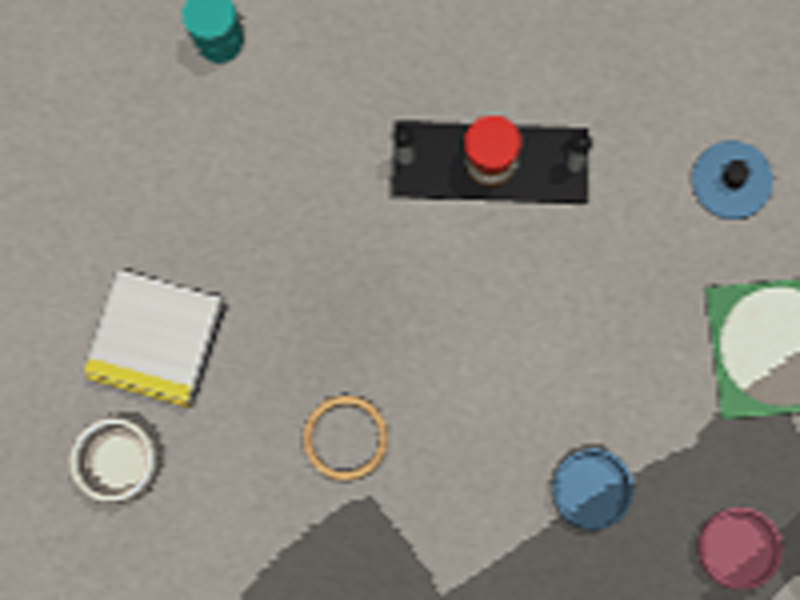

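The red jar stands on the stand and the mortar is in front of the stripe. I'll check both numerically while the green jar is being grasped.

{"fn": "servo_tool", "kwargs": {
  "plan": "0.001 0.001 0.01 0;0.001 0.001 0.035 0;0.001 0.001 0.06 0;0.001 0.001 0.077 0;0.001 0.001 0.083 0;0.001 0.001 0.083 0;0.001 0.001 0.083 0"
}}

```text
t: 11.47
tool_pos: [0.4503, -0.4103, 0.0434]
orientation: [-2.845, -1.33, 0.0]
force: [0.2, 0.1, 0.3]
opening: 0.065
gripper_force: 0.0
```

```bash
python3 -c "
from h import *
go(.4516,-.4125,.046,-40)
c=cam('top')
f=lambda U,V,z:ray(c,(U+.5)/4-.5+160,(V+.5)/4-.5+140,z)
m=f(115,460,.042);print('mortar',m); r=f(493,143,.063);print('red',r-[.6636,-.0126,0])
a=np.radians(-11.8);d=m-[.510,.2238,0];print(d[0]*np.cos(a)+d[1]*np.sin(a),-d[0]*np.sin(a)+d[1]*np.cos(a))
"
```

```text
[-0.0008  0.0024 -0.0026] turn 0.1 psi -39.9 q6 -0.13 t 11.4667
mortar [0.4168395  0.24043699 0.042     ]
red [-0.0024388  -0.00061415  0.063     ]
-0.09459396931738275 -0.0027655508273071207
```

{"fn": "servo_tool", "kwargs": {
  "plan": "0 0 0 0;0 0 0 0;0 0 0 0;0 0 0 0;0 0 0 0;0 0 0 0;0 0 0 0;0 0 -0.03 0;0 0 -0.07 0;0 0 -0.11 0;0 0 -0.14 0;0 0 -0.14 0",
  "grip": 1,
  "grip_force": 20
}}

```text
t: 12.52
tool_pos: [0.4521, -0.4143, 0.1922]
orientation: [2.837, 1.323, 0.005]
force: [-0.1, -1.3, 0.8]
opening: 0.0396
gripper_force: 19.9
```

```bash
python3 -c "
from h import *
go(.51,.2238,.185,20)"
```

```text
[ 0.526  -0.366   0.0022] turn -60.0 psi -40.0 q6 -0.13 t 12.5167
```

{"fn": "servo_tool", "kwargs": {
  "plan": "0.02 -0.014 0 -5;0.05 -0.035 0 -10;0.08 -0.056 0 -15;0.11 -0.077 0 -20;0.14 -0.097 0 -25;0.17 -0.118 0 -30;0.2 -0.139 0 -35;0.23 -0.16 0 -40;0.26 -0.181 0 -45;0.29 -0.202 0 -50;0.32 -0.223 0 -55;0.34 -0.237 0 -60"
}}

```text
t: 13.52
tool_pos: [0.4857, 0.0042, 0.1827]
orientation: [-1.794, -2.577, 0.0]
force: [0.2, 0.1, -0.9]
opening: 0.0396
gripper_force: 19.9
```

```bash
python3 -c "
from h import *
go(.51,.2238,.185,20)"
```

```text
[ 0.1975  0.099  -0.0021] turn 0.3 psi 20.3 q6 -0.45 t 13.5167
```

{"fn": "servo_tool", "kwargs": {
  "plan": "0.035 0.0175 0 0;0.07 0.035 0 0;0.105 0.0525 0 0;0.14 0.07 0 0;0.17 0.085 0 0;0.19 0.095 0 0;0.195 0.098 0 0;0.195 0.098 0 0;0.195 0.098 0 0;0.195 0.098 0 0"
}}

```text
t: 14.35
tool_pos: [0.5118, 0.2166, 0.1831]
orientation: [-1.803, -2.572, 0.002]
force: [0.3, -0.6, -0.4]
opening: 0.0393
gripper_force: 19.9
```

```bash
python3 -c "
from h import *
go(.51,.2238,.0745,20)"
```

```text
[0.0074 0.0009 0.1086] turn -0.1 psi 19.9 q6 -0.04 t 14.35
```

{"fn": "servo_tool", "kwargs": {
  "plan": "0.007 0.001 0.03 0;0.007 0.001 0.06 0;0.007 0.001 0.085 0;0.007 0.001 0.1 0;0.007 0.001 0.108 0;0.007 0.001 0.108 0;0.007 0.001 0.108 0;0.007 0.001 0.108 0"
}}

```text
t: 15.02
tool_pos: [0.5113, 0.2244, 0.0767]
orientation: [1.803, 2.572, 0.002]
force: [-0.4, 0.1, -0.6]
opening: 0.0393
gripper_force: 20.0
```

{"fn": "servo_tool", "kwargs": {
  "plan": "0 0 0 0;0 0 0 0;0 0 0 0;0 0 0 0;0 0 -0.03 0;0 0 -0.06 0;0 0 -0.09 0;0 0 -0.12 0;0 0 -0.12 0;0 0 -0.12 0",
  "grip": -0.4
}}

```text
t: 15.85
tool_pos: [0.5121, 0.2256, 0.1985]
orientation: [1.8, 2.571, 0.007]
force: [0.3, -0.4, -0.3]
opening: 0.0648
gripper_force: 0.0
```

```bash
python3 -c "
from h import *
go(.4194,-.0986,.13,-13)"
```

```text
[-0.2729 -0.1984  0.0675] turn 33.0 psi 20.0 q6 -0.03 t 15.85
```

{"fn": "servo_tool", "kwargs": {
  "plan": "-0.027 -0.019 0 3;-0.055 -0.04 0 6;-0.083 -0.06 0 10;-0.111 -0.08 0.01 14;-0.138 -0.1 0.02 18;-0.166 -0.12 0.03 22;-0.193 -0.14 0.04 26;-0.22 -0.16 0.05 30;-0.25 -0.182 0.06 33;-0.273 -0.198 0.067 33;-0.273 -0.198 0.067 33;-0.273 -0.198 0.067 33",
  "grip": -1
}}

```text
t: 16.85
tool_pos: [0.4164, -0.0999, 0.127]
orientation: [-2.46, -1.95, 0.002]
force: [1.4, -0.2, -0.3]
opening: 0.0929
gripper_force: 0.0
```

```bash
python3 -c "
from h import *
go(.4194,-.0986,.021,-13)"
```

```text
[0.0019 0.003  0.106 ] turn -0.2 psi -13.2 q6 -0.13 t 16.85
```

{"fn": "servo_tool", "kwargs": {
  "plan": "0 0 0.03 0;0 0 0.06 0;0 0 0.085 0;0 0 0.1 0;0 0 0.1 0;0 0 0.1 0"
}}

```text
t: 17.35
tool_pos: [0.4172, -0.0979, 0.0279]
orientation: [-2.455, -1.956, 0.002]
force: [-0.3, -0.4, 1.3]
opening: 0.0924
gripper_force: 0.0
```

```bash
python3 -c "
from h import *
go(.4194,-.0986,.0205,-13)"
```

```text
[-0.0002  0.0023  0.0074] turn 0.1 psi -12.9 q6 -0.13 t 17.35
```

{"fn": "servo_tool", "kwargs": {
  "plan": "0 0.002 0.006 0;0 0.002 0.007 0;0 0.002 0.007 0;0 0.002 0.007 0"
}}

```text
t: 17.68
tool_pos: [0.4205, -0.0999, 0.0224]
orientation: [2.458, 1.955, 0.001]
force: [-0.5, 0.1, 0.5]
opening: 0.093
gripper_force: 0.0
```

{"fn": "servo_tool", "kwargs": {
  "plan": "0 0 0 0;0 0 0 0;0 0 0 0;0 0 0 0;0 0 0 0;0 0 0 0;0 0 0 0;0 0 0 0",
  "grip": 1,
  "grip_force": 15
}}

```text
t: 18.35
tool_pos: [0.4198, -0.0998, 0.0217]
orientation: [2.459, 1.956, -0.0]
force: [0.4, -0.1, 0.0]
opening: 0.0577
gripper_force: 15.0
```

```bash
python3 -c "
from h import *
go(.5352,-.2364,.12,-13)"
```

```text
[-0.1071  0.1431 -0.0983] turn -0.0 psi -13.0 q6 -0.13 t 18.35
```

{"fn": "servo_tool", "kwargs": {
  "plan": "0 0 -0.02 0;0 0 -0.05 0;0 0 -0.08 0;-0.02 0.027 -0.08 0;-0.04 0.053 -0.08 0;-0.06 0.08 -0.08 0;-0.08 0.107 -0.08 0;-0.1 0.133 -0.08 0;-0.107 0.143 -0.08 0;-0.107 0.143 -0.08 0;-0.107 0.143 -0.08 0;-0.107 0.143 -0.08 0"
}}

```text
t: 19.35
tool_pos: [0.5342, -0.2353, 0.101]
orientation: [-2.457, -1.955, 0.001]
force: [0.9, 0.5, -0.6]
opening: 0.0578
gripper_force: 15.0
```

```bash
python3 -c "
from h import *
go(.5352,-.2364,.028,-13)"
```

```text
[-0.0009  0.0014  0.073 ] turn 0.0 psi -13.0 q6 -0.28 t 19.35
```

{"fn": "servo_tool", "kwargs": {
  "plan": "-0.001 0.001 0.03 0;-0.001 0.001 0.055 0;-0.001 0.001 0.068 0;-0.001 0.001 0.073 0;-0.001 0.001 0.073 0;-0.001 0.001 0.073 0;-0.001 0.001 0.073 0"
}}

```text
t: 19.93
tool_pos: [0.5363, -0.2373, 0.0296]
orientation: [2.457, 1.955, 0.001]
force: [0.5, -0.3, -0.5]
opening: 0.0575
gripper_force: 15.0
```

{"fn": "servo_tool", "kwargs": {
  "plan": "0 0 0 0;0 0 0 0;0 0 0 0;0 0 0 0;0 0 0 0;0 0 -0.03 0;0 0 -0.06 0;0 0 -0.09 0;0 0 -0.12 0;0 0 -0.12 0;0 0 -0.12 0",
  "grip": -1
}}

```text
t: 20.85
tool_pos: [0.5375, -0.2383, 0.1516]
orientation: [2.455, 1.953, 0.003]
force: [0.8, -0.8, -0.1]
opening: 0.093
gripper_force: 0.0
```

```bash
python3 -c "
from h import *
go(.661,-.1965,.12,-16)"
```

```text
[0.0686 0.1108 0.032 ] turn 3.0 psi -13.0 q6 -0.28 t 20.85
```

{"fn": "servo_tool", "kwargs": {
  "plan": "0.017 0.027 0 3;0.034 0.054 0.01 3;0.051 0.081 0.02 3;0.064 0.103 0.03 3;0.069 0.111 0.032 3;0.069 0.111 0.032 3;0.069 0.111 0.032 3;0.069 0.111 0.032 3",
  "grip": 0
}}

```text
t: 21.52
tool_pos: [0.6585, -0.1957, 0.1164]
orientation: [-2.509, -1.89, 0.001]
force: [-1.3, -0.1, -0.1]
opening: 0.0475
gripper_force: 0.0
```

```bash
python3 -c "
from h import *
go(.661,-.1965,.027,-16)"
```

```text
[-0.      0.0027  0.0894] turn -0.0 psi -16.0 q6 -0.08 t 21.5167
```

{"fn": "servo_tool", "kwargs": {
  "plan": "0 0.001 0.03 0;0 0.001 0.06 0;0 0.001 0.075 0;0 0.001 0.08 0;0 0.001 0.08 0;0 0.001 0.08 0"
}}

```text
t: 22.02
tool_pos: [0.6608, -0.196, 0.0381]
orientation: [2.509, 1.89, 0.001]
force: [-0.2, -1.1, -0.4]
opening: 0.0466
gripper_force: 0.0
```

```bash
python3 -c "
from h import *
go(.661,-.1965,.027,-16)"
```

```text
[-0.0005  0.0003  0.0111] turn -0.0 psi -16.0 q6 -0.08 t 22.0167
```

{"fn": "servo_tool", "kwargs": {
  "plan": "0 0 0.006 0;0 0 0.01 0;0 0 0.01 0;0 0 0.01 0"
}}

```text
t: 22.35
tool_pos: [0.6605, -0.1954, 0.0268]
orientation: [2.509, 1.891, 0.0]
force: [0.2, 0.6, 0.8]
opening: 0.0467
gripper_force: 0.0
```

{"fn": "servo_tool", "kwargs": {
  "plan": "0 0 0 0;0 0 0 0;0 0 0 0;0 0 0 0;0 0 0 0;0 0 0 0;0 0 0 0;0 0 0 0",
  "grip": 1,
  "grip_force": 15
}}

```text
t: 23.02
tool_pos: [0.6606, -0.1955, 0.0268]
orientation: [2.509, 1.89, 0.0]
force: [0.4, -0.4, 0.5]
opening: 0.0176
gripper_force: 15.0
```

{"fn": "servo_tool", "kwargs": {
  "plan": "0 0 -0.02 0;0 0 -0.05 0;0 0 -0.09 0;0 0 -0.1 0;0 0 -0.1 0;0 0 -0.1 0"
}}

```text
t: 23.52
tool_pos: [0.661, -0.1956, 0.1274]
orientation: [2.508, 1.89, 0.002]
force: [0.7, -0.1, -1.4]
opening: 0.0175
gripper_force: 15.0
```

```bash
python3 -c "
from h import *
go(.536,-.237,.13,-16)
for n in('top','side'):
  cam(n,n+'1.png')
a=cv2.imread('pics/top1.png')[150:290,160:400];b=cv2.imread('pics/side1.png')[130:350,130:430]
cv2.imwrite('pics/c.png',np.vstack([cv2.resize(a,(500,292),interpolation=2),cv2.resize(b,(500,300),interpolation=2)]))
cv2.imwrite('pics/d.png',cv2.resize(b,(750,550),interpolation=2))"
```

```text
[-0.0742 -0.1087 -0.0028] turn 0.0 psi -16.0 q6 -0.08 t 23.5167
```

View pics/c.png

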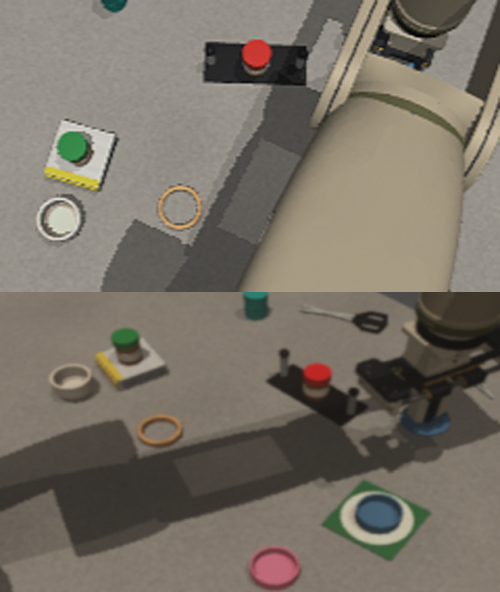

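```bash
python3 -c "
from h import *
d=cam('side');c=cam('top')
print(proj(d,(.5352,-.2364,.030)),proj(d,(.5352,-.2364,.006)))
print(ray(d,358,290.6,.03)-ray(d,356.2,295,.006))
im=c['image'];h=cv2.cvtColor(im,40);m=cv2.inRange(h,(50,120,60),(75,255,255));m[:,250:]=0
n,l,s,ce=cv2.connectedComponentsWithStats(m);i=1+np.argmax(s[1:,4]);print(s[i],ce[i],ray(c,*ce[i],.086))
im=d['image'];h=cv2.cvtColor(im,40);m=cv2.inRange(h,(100,110,20),(118,255,255));m[:,400:]=0;m[:270]=0
n,l,s,ce=cv2.connectedComponentsWithStats(m);i=1+np.argmax(s[1:,4]);print(s[i],ce[i],ray(d,*ce[i],.018))
go(.536,-.237,.13,-16)
"
```

```text
(np.float64(355.77950328046995), np.float64(289.5451404793232)) (np.float64(354.47425881866997), np.float64(295.3170113793103))
[-0.00177373 -0.00268987  0.024     ]
[188 213  14  14 153] [194.47058824 219.7124183 ] [0.51057934 0.22420933 0.086     ]Traceback (most recent call last):
  File "<string>", line 9, in <module>
    n,l,s,ce=cv2.connectedComponentsWithStats(m);i=1+np.argmax(s[1:,4]);print(s[i],ce[i],ray(d,*ce[i],.018))
                                                     ~~~~~~~~~^^^^^^^^^
    return _wrapfunc(a, 'argmax', axis=axis, out=out, **kwds)
    return bound(*args, **kwds)
ValueError: attempt to get argmax of an empty sequence
```

{"fn": "servo_tool", "kwargs": {
  "plan": "-0.02 -0.029 -0.003 0;-0.04 -0.058 -0.003 0;-0.06 -0.087 -0.003 0;-0.07 -0.102 -0.003 0;-0.074 -0.109 -0.003 0;-0.074 -0.109 -0.003 0;-0.074 -0.109 -0.003 0;-0.074 -0.109 -0.003 0;-0.074 -0.109 -0.003 0"
}}

```text
t: 24.47
tool_pos: [0.5363, -0.236, 0.1295]
orientation: [2.508, 1.892, 0.0]
force: [0.9, 0.0, -0.6]
opening: 0.0174
gripper_force: 15.0
```

```bash
python3 -c "
from h import *
go(.536,-.237,.0573,-16)"
```

```text
[-0.001  -0.      0.0722] turn 0.1 psi -15.9 q6 -0.22 t 24.4667
```

{"fn": "servo_tool", "kwargs": {
  "plan": "-0.001 0 0.03 0;-0.001 0 0.055 0;-0.001 0 0.065 0;-0.001 0 0.07 0;-0.001 0 0.072 0;-0.001 0 0.072 0;-0.001 0 0.072 0;-0.001 0 0.072 0"
}}

```text
t: 25.13
tool_pos: [0.5361, -0.238, 0.0592]
orientation: [2.507, 1.889, 0.002]
force: [0.1, -0.3, -0.0]
opening: 0.0177
gripper_force: 15.0
```

{"fn": "servo_tool", "kwargs": {
  "plan": "0 0 0 0;0 0 0 0;0 0 0 0;0 0 0 0;0 0 -0.02 0;0 0 -0.05 0;0 0 -0.09 0;0 0 -0.12 0;0 0 -0.15 0;0 0 -0.15 0",
  "grip": 0
}}

```text
t: 25.97
tool_pos: [0.5382, -0.2392, 0.216]
orientation: [2.501, 1.884, 0.007]
force: [1.8, -0.0, 1.7]
opening: 0.0468
gripper_force: 0.0
```

{"fn": "servo_tool", "kwargs": {
  "plan": "0.04 0 0 0;0.08 0 0 0;0.12 0 0 0;0.16 0 0 0;0.2 0 0 0;0.24 0 0 0;0.28 0 0 0;0.32 0 0 0;0.34 0 0 0;0.34 0 0 0;0.34 0 0 0"
}}

```text
t: 26.88
tool_pos: [0.6286, 0.0904, 0.2071]
orientation: [-2.507, -1.894, 0.001]
force: [0.2, -0.4, 0.2]
opening: 0.0468
gripper_force: 0.0
```

```bash
python3 -c "
from h import *
for n in('top','side'):
  cam(n,n+'2.png')
a=cv2.imread('pics/top2.png')[180:280,290:430];b=cv2.imread('pics/side2.png')[230:350,280:430]
cv2.imwrite('pics/e.png',np.hstack([cv2.resize(a,(400,286),interpolation=2),cv2.resize(b,(358,286),interpolation=2)]))"
```

```text
(no output)
```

View pics/e.png

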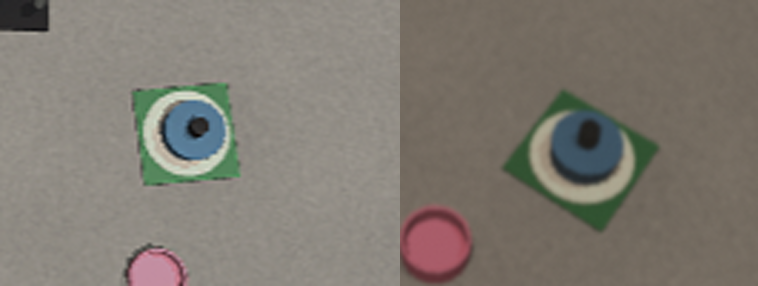

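View pics/side2.png

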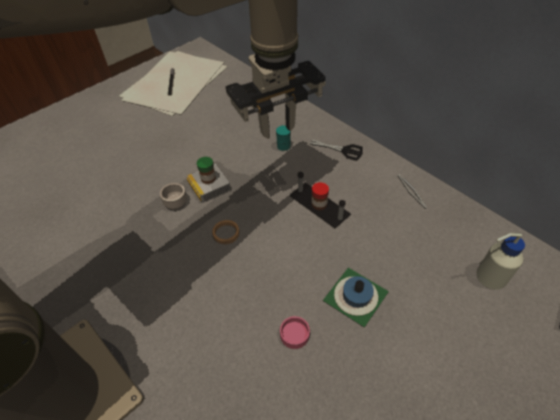

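```bash
python3 -c "
from h import *
c=cam('top');d=cam('side')
k=2.857
f=lambda U,V,z:ray(c,(U+.5)/k-.5+290,(V+.5)/k-.5+180,z)
print('lid',f(194,130,.035),'knob',f(199,126.5,.057),'paper',f(187,133,.006))
k=358/150;g=lambda U,V,z:ray(d,(U-400+.5)/k-.5+280,(V+.5)/k-.5+230,z)
print('side lid',g(587,146,.035),'knob',g(589,126,.057),'paper',g(583,156,.006))
"
```

```text
lid [ 0.53330838 -0.23812197  0.035     ] knob [ 0.53312914 -0.23831182  0.057     ] paper [ 0.53498396 -0.23711821  0.006     ]
side lid [ 0.53355177 -0.24302096  0.035     ] knob [ 0.5378657 -0.2382346  0.057    ] paper [ 0.53845825 -0.23880578  0.006     ]
```

The lid is centred on the dish to within about 3 mm, and every other placement also checks out inside its tolerance. The tape hasn't moved. I'm handing in the job.

```bash
python3 -c "
from h import *
print(robot.close_job())"
```

```text
the job is handed in; nothing more can be done
None
```

I handed the job in at about 27 s: the dish with its lid on the paper, both jars and the mortar are all placed, each within tolerance in my last camera measurements, and the tape wasn't touched; no verdict came back.

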